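Tip the brass nozzle out of the orange-collared pipe

TASK

On this drain-cleaning stand, two clear demonstration pipes each hold a nozzle too deep to reach. Tip the pipe with the orange collars over, by its orange side bar, until the brass nozzle slides out into that pipe's own catch tray, then let go. Leave the grey-collared pipe standing as it is.

Things in the scene. Friction and masses are not known exactly. Their poses are not given: they have to be found in the camera images.
- orange_grip (a point): Grip point on the pipe's orange side bar: round, 15 mm thick, 80 mm long, level, sticking out along point +y; 41 mm from the pipe's wall, 70 mm from its axis; black 24 mm end cap 39 mm further out. Its z: up the pipe (mouth 25 mm above the bar). Its x: the way it tips. The hinge axis is parallel to the bar, 115 mm below it, 150 mm above the table, so the bar runs on an arc of 115 mm radius.
- orange_tray (a point): Centre of the lined floor (8 mm above the table) of the orange pipe's black catch tray, 200 mm long (x, the way the pipe tips) by 150 mm wide (y); walls 5 mm thick, 22 mm high at the near end, 30 mm at the sides, 45 mm at the far end. Fixed to the stand: the hinge axis lies 165 mm behind this point (-x), the pipe's axis in line with it; axes parallel to those of the upright pipe.
- nozzle_mid (a point): Middle (25 mm up) of the brass bullet-shaped nozzle, 34 mm across, 50 mm long (z), loose at the foot of the orange-collared clear pipe (58 mm outside, 52 mm bore, 215 mm long, closed foot), its top 160 mm below the mouth. The pipe's stiff hinge needs 3 to 6 N at the bar, stays where left, and runs from upright to a stop at 2.3 rad (132 degrees, mouth well down); by there the nozzle slides out.
- grey_pipe (a joint): Tilt in rad of the other, otherwise equal pipe with grey collars, grey bar and a steel nozzle: 0 upright, grows as it tips forward. Its fixed stand is about 0.28 to 0.45 m beside the orange one, on either side. Two larger steel display nozzles (up to 115 mm tall) stand further out at the sides.

How it is judged (in metres and radians):
At the end, for the whole second after the job is handed in: The brass nozzle lies at rest in the orange pipe's catch tray (inside its walls, its middle less than 35 mm above the tray floor) and the grey pipe is upright to within 0.1 rad (x of nozzle_mid in the frame of orange_tray between -0.1 and 0.1 m and y of nozzle_mid in the frame of orange_tray between -0.075 and 0.075 m and z of nozzle_mid in the frame of orange_tray below 0.035 m and linear speed of brass_nozzle below 0.03 m/s and value of joint grey_pipe below 0.1 rad); the robot touches nothing.
It fails at once if the grey-collared pipe is tipped (more than 0.2 rad) (value of joint grey_pipe above 0.2 rad).
It also fails if it takes over 46 s, if anything falls off the work surface, if the arm or the gripper's body presses on something with over 40 N, if the wrist force passes 120 N, or if a joint passes its speed limit or range.

ROBOT

A 6-joint arm with a two-finger parallel gripper is mounted at the origin on the work surface. World frame = base frame: x ahead of the robot, y to its left, z up, the work surface at z = 0. Lengths are in mm, angles in rad, forces in N, time in s.
With the tool pointing down it reaches from about 350 to 775 mm from the base axis. Payload 7.3 kg.
Tool frame: the origin (TCP) lies at the very end of the fingers, on their centre line; the grasp point (between the pads) lies 19 mm behind it; z points along the fingers, y is the direction in which the jaws open and shut (so a half turn about z gives the same grasp; the last joint's range is limited). The gripper opens to 92 mm and grips with 3 to 60 N. Pads are 19 mm wide; open, the fingers measure 130 mm over their backs; the gripper's body (75 mm by 190 mm) begins 47 mm behind the grasp point.
Start: joints at [-1.405, 0.342, 1.524, -0, 1.275, -0.146], TCP at [161.078, -499.699, 226.741] pointing down, gripper open.
Joint ranges: [-2.53, 2.53], [-0.77, 2.02], [0.04, 2.7], [-1, 4.14], [0.28, 2.66], [-3.11, 3.11]. Speed limits (rad/s): [2.57, 2.57, 3.14, 3.14, 3.14, 3.14].

INTERFACE

Orientations are given as [roll, pitch, yaw] about the fixed x, y, z axes, in that order (R = Rz(yaw) Ry(pitch) Rx(roll)).
In Python, from plant import * gives the robot as it stands.
- The arm moves only by the tool arm_command, never from a script. Its argument "targets" is text: rows parted by semicolons, each of 7 numbers parted by spaces: the shift along the world's x, y, z in m, then the turn, a rotation vector about the world's x, y, z in degrees, then the finger opening in m, from 0 to 0.0918. A call has 1 to 5 rows; each row is the pose to reach, as a shift and turn from the pose commanded when the call began; what a row does not reach only later rows make up. A row lasts 1/10 s, in which the tool goes at most 50 mm and 8.59 degrees, less where a joint would pass 70% of its speed; a pose out of reach is approached as far as the arm can. A call with a gripper value outside its range is refused whole. The fingers move at their own pace and stop on an object; the grip force is fixed at half the most. Time passes only in rows, so rows that repeat a pose let the fingers close. It gives the time, the measured TCP pose, the force and the opening at its end, in the units of the state.
- get_obs(): the state, without advancing time (a new reading comes with each control period).
- capture(name): name is "scene" or "top" or "wrist"; returns a dict with "color" (384x512x3 uint8, red, green, blue), "range_z" (384x512 float32, mm along the optical axis (not along the pixel's ray), 0 where there is no reading), "camera_matrix" (3x3 intrinsics, pixels), "rvec" (rotation vector, rad) and "tvec" (3), from world to camera coordinates, as OpenCV has them; the wrist camera has in their place "tool_from_camera" (4x4, takes a point from camera to tool coordinates, whose origin is the TCP and whose axes are the flange's). Camera axes: x right, y down, z forward; pixel columns grow to the right and rows downward; lengths in mm; the calibration is good to about 2 mm. The wrist camera is an equidistant fisheye: a pixel r from the principal point sees the ray r / f radians off the axis. A picture is of the moment at which its call begins: read the wrist's pose just before it.
- close_job(): hands the job in, once; it reports no verdict.
The state is a dict: "time": time; "joint_positions": joint angles; "dq": joint speeds; "tau": joint torques, N m; "tool_pos": TCP position; "tcp_rot": TCP orientation; "contact_force": force on the tool from outside, world axes, zero at the start; "moment": the same for the moment, N m; "grip_width": finger opening in mm.
Only numpy, scipy, OpenCV 4.12 (cv2) and the standard library are available. Lean on these libraries where they do the work, as an engineer would, in place of code of your own. Each camera call takes 0.05 s, during which the arm holds its last target. There are 200 camera calls.

## Working session

There is one attempt and no reset: what is moved stays moved. The work goes in short steps, Python scripts to look and compute and a tool call to move; the robot and the scene stay as the last step left them, time stands still between calls to the robot, and variables do not carry over. Pictures are saved under pics/ and viewed, about 8 in all and at most 12, crops included, and the job is handed in when it is done.

Besides the shell and the picture viewer there is one more tool, called after ">>>" by a JSON object that holds its "name" and its "arguments", one argument or row to a line. arm_command: Moves the arm, as the interface text tells. Its arguments: {"type":"object","properties":{"targets":{"type":"string"}},"required":["targets"]}

```bash
ls; mkdir -p pics; cat > h.py <<'E'
from plant import *
import numpy as np, cv2
def snap(n,f):
    o=get_obs(); c=capture(n); cv2.imwrite(f'pics/{f}.png',c['color'][:,:,::-1]); np.savez(f'pics/{f}.npz',**c,tp=o['tool_pos'],tr=o['tcp_rot']); return c,o
def world(c,u,v,z=None):
    z=c['range_z'][v,u] if z is None else z
    K=c['camera_matrix']; p=np.linalg.inv(K)@np.array([u,v,1.])*z
    R=cv2.Rodrigues(c['rvec'])[0]; return R.T@(p-c['tvec'].ravel())
def cloud(c):
    z=c['range_z'];v,u=np.mgrid[:z.shape[0],:z.shape[1]]
    p=(np.stack([u,v,np.ones_like(u)],-1)*z[...,None])@np.linalg.inv(c['camera_matrix']).T
    return (p-np.asarray(c['tvec']).ravel())@cv2.Rodrigues(c['rvec'])[0]
E
python3 - <<'E'
from h import *
a,o=snap('scene','s1');b,_=snap('top','t1');print(o)
cv2.imwrite('pics/both.png',cv2.resize(np.vstack([a['color'],b['color']])[:,:,::-1],None,fx=.78,fy=.78))
E
```

```text
pics
{'time': 0.0, 'joint_positions': array([-1.40498559e+00,  3.42721495e-01,  1.52499719e+00, -1.51370323e-05,
        1.27541107e+00, -1.45995422e-01]), 'dq': array([ 0.0015192 , -0.00079603,  0.00034597, -0.00157199, -0.00082293,
        0.00180835]), 'tau': array([ 9.81946368e-05, -4.31250644e+01, -2.44217134e+01,  7.17149349e-02,
        5.58192213e-02, -9.92399123e-05]), 'tool_pos': array([ 161.01038872, -499.27729759,  226.05252654]), 'tcp_rot': array([-3.14006979e+00, -2.09293312e-04,  3.11810414e-01]), 'contact_force': array([-0.17678427,  0.22177237, -0.10405723]), 'moment': array([-0.00281563, -0.0238475 ,  0.03541028]), 'grip_width': 91.85340743414001}
```

View pics/both.png

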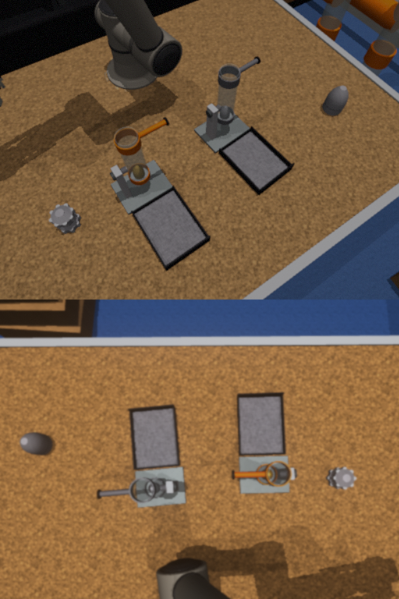

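The scene picture shows the orange-collared pipe at about (165,180) full-res with its bar running right to a black cap at (214,156); the grey pipe is at (292,100). In the top picture orange is on the right (bar pointing left, +y), the grey one is on the left, and both trays are ahead (+x). Next I measure them.

```bash
python3 - <<'E'
from h import *
for f in('s1','t1'):
    c=np.load(f'pics/{f}.npz');W=cloud(c);h=cv2.cvtColor(c['color'],cv2.COLOR_RGB2HSV)
    m=(h[...,0]<16)&(h[...,1]>200)&(h[...,2]>110)&(W[...,2]>200)&(W[...,2]<330)&(c['range_z']>0)
    n,l,st,ce=cv2.connectedComponentsWithStats(m.astype(np.uint8))
    for i in range(1,n):
        if st[i,4]>20:
            p=W[l==i];print(f,st[i],np.median(p,0).round(),p.min(0).round(),p.max(0).round())
            b=p[(p[:,2]<275)];print(' y-binned:')
            for y in np.arange(b[:,1].min(),b[:,1].max(),10):
                q=b[(b[:,1]>=y)&(b[:,1]<y+10)]
                if len(q)>4:print('  ',q.mean(0).round(1),q[:,2].max().round(1),len(q))
    # tray walls: dark at z 15..60 
    v=h[...,2];s=h[...,1]
    fl=(s<60)&(v>60)&(W[...,2]>0)&(W[...,2]<18)&(c['range_z']>0)
    fl=cv2.morphologyEx(fl.astype(np.uint8),cv2.MORPH_OPEN,np.ones((5,5)))
    n,l,st,ce=cv2.connectedComponentsWithStats(fl)
    for i in range(1,n):
        if st[i,4]>600:
            p=W[l==i];r=cv2.minAreaRect(p[:,:2].astype(np.float32));print(f,'floor',st[i],np.median(p[:,2]).round(1),r)
E
```

```text
s1 [177 157  36  22  77] [ 483. -144.  270.] [ 480. -180.  266.] [497. -97. 284.]
 y-binned:
   [ 483.8 -166.1  270.4] 274.3 11
   [ 483.6 -155.7  269.8] 271.5 10
   [ 483.3 -145.8  269.3] 271.4 9
   [ 482.5 -135.9  268.7] 270.4 11
   [ 482.5 -126.1  268.5] 269.9 7
   [ 482.3 -116.2  269.3] 270.7 8
   [ 482.3 -105.7  269.1] 271.0 7
s1 floor [354   0  77  61 731] 9.0 ((152.3198699951172, 790.7509155273438), (391.5987548828125, 39.63383483886719), 0.2963622212409973)
s1 floor [432  60  80  70 873] 8.4 ((520.999755859375, 791.9205322265625), (38.76449203491211, 338.3721618652344), 89.83335876464844)
s1 floor [137  81  53  32 604] 12.6 ((30.820541381835938, -57.022674560546875), (194.57786560058594, 83.32627868652344), 27.527788162231445)
s1 floor [ 250  149   68   45 1064] 12.7 ((435.9241027832031, 131.21441650390625), (120.35441589355469, 159.65794372558594), 5.233715534210205)
s1 floor [ 289  170   77   70 2864] 8.6 ((594.8134155273438, 157.02908325195312), (182.95382690429688, 129.84744262695312), 5.164059638977051)
s1 floor [ 144  206   76   67 1594] 12.5 ((479.6839599609375, -209.9
[... 720 characters left out ...]
4.5 17
t1 floor [   0   46  512   15 5795] 8.3 ((934.0936889648438, 14.5491943359375), (1373.1807861328125, 34.7179069519043), 89.86659240722656)
t1 floor [ 307  124   56   74 3863] 9.0 ((644.7672729492188, -203.88824462890625), (190.0089874267578, 139.0584716796875), 1.7610971927642822)
t1 floor [ 170  139   57   76 3783] 8.4 ((600.7047119140625, 151.85122680664062), (189.9347686767578, 138.95822143554688), 5.571496486663818)
t1 floor [307 201  60  19 660] 13.0 ((515.875244140625, -207.55224609375), (45.59187316894531, 152.9697265625), 2.977304458618164)
t1 floor [ 174  215   64   50 1481] 12.7 ((436.8560791015625, 128.21755981445312), (120.41039276123047, 157.767578125), 5.588488578796387)
```

```bash
python3 - <<'E'
from h import *
a=np.load('pics/s1.npz')['color'][120:280,100:290];b=np.load('pics/t1.npz')['color'][100:270,110:400]
a=cv2.resize(a,(570,480),interpolation=2);
cv2.imwrite('pics/c1.png',a[:,:,::-1]);cv2.imwrite('pics/c2.png',cv2.resize(b,None,fx=2.6,fy=2.6)[:,:,::-1])
E
```

```text
(no output)
```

View pics/c2.png

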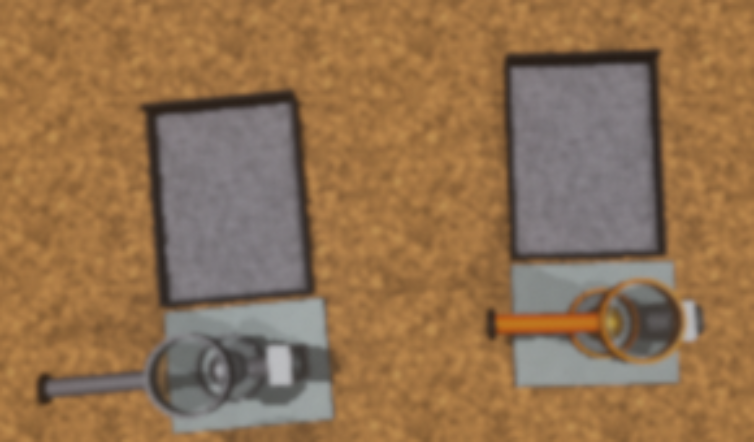

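The numbers agree. The tray centre is about (645,-204) with yaw about 1.8°, so the hinge is at x≈480, y≈-209. The bar is seen at x≈477–479, top z≈273, and 265 was expected. The crop shows the orange bar pointing to +y with the bracket on the far side. I'll grip 12 mm further out than the grip point, tool leaning 15° away from the pipe, and let the round bar turn in the grip.

```bash
python3 - <<'E'
from h import *
from scipy.spatial.transform import Rotation as R
o=get_obs();R0=R.from_euler('xyz',[np.pi,0,0.312])
Rf=R.from_euler('z',1.8,degrees=True)*R.from_euler('x',-15,degrees=True)*R.from_euler('z',90,degrees=True)*R.from_euler('x',np.pi)
print(Rf.as_matrix().round(3)); rv=(Rf*R0.inv()).as_rotvec(degrees=True);print(rv.round(2),np.linalg.norm(rv))
z=Rf.as_matrix()[:,2];tcp=np.array([477.5,-127,265])+19*z;print('tcp',tcp,'pre',tcp-130*z,'d',(tcp-130*z)-[161.1,-499.7,226.7])
E
```

```text
[[-0.03   1.     0.008]
 [ 0.965  0.031 -0.259]
 [-0.259  0.    -0.966]]
[-13.15   9.26  73.48] 75.21681634185579
tcp [ 477.65446435 -131.91513534  246.6474093 ] pre [476.597603   -98.28526198 372.21776672] d [315.497603   401.41473802 145.51776672]
```

>>> {"name": "arm_command", "arguments": {
  "targets": "0.01 0.01 0.045 -1.3 0.9 7.3 0.0918; 0.03 0.04 0.085 -2.6 1.8 14.7 0.0918; 0.06 0.07 0.115 -3.9 2.7 22.0 0.0918; 0.09 0.105 0.135 -5.2 3.6 29.4 0.0918; 0.12 0.14 0.145 -6.6 4.6 36.7 0.0918"
}}

```text
time: 0.6
tool_pos: [280.1, -361.0, 372.8]
tcp_rot: [3.094, 0.133, 0.954]
contact_force: [1.1, 0.1, -0.2]
grip_width: 91.9
```

>>> {"name": "arm_command", "arguments": {
  "targets": "0.025 0.033 0.01 -1.3 0.9 7.3 0.0918; 0.05 0.066 0.02 -2.6 1.8 14.7 0.0918; 0.075 0.1 0.02 -3.9 2.7 22.0 0.0918; 0.1 0.13 0.02 -5.2 3.6 29.4 0.0918; 0.12 0.16 0.02 -6.6 4.6 36.7 0.0918"
}}

```text
time: 1.1
tool_pos: [400.2, -200.2, 390.9]
tcp_rot: [3.141, 0.263, 1.607]
contact_force: [0.6, 0.3, 0.0]
grip_width: 91.9
```

```bash
python3 -c "
from h import *
o=get_obs();print(o)"
```

```text
{'time': 1.1, 'joint_positions': array([-0.47374147,  0.05074513,  1.47778674, -0.22901631,  1.48420801,
       -0.5045263 ]), 'dq': array([ 0.98044061,  0.04276008,  0.01149218, -0.2672729 , -0.09163838,
       -0.28872462]), 'tau': array([ -4.70400408, -31.80847764, -27.12673903,  -0.60053643,
        -0.24266291,   0.42052299]), 'tool_pos': array([ 400.18334208, -200.15482668,  390.85116078]), 'tcp_rot': array([3.14069202, 0.26258736, 1.60657015]), 'contact_force': array([0.61850675, 0.29366181, 0.00715976]), 'moment': array([ 0.14433867, -0.13205021,  0.04069195]), 'grip_width': 91.87129807799572}
```

>>> {"name": "arm_command", "arguments": {
  "targets": "0.025 0.033 0 0 0 0 0.0918; 0.05 0.067 -0.005 0 0 0 0.0918; 0.0755 0.1015 -0.012 0 0 0 0.0918; 0.0755 0.1015 -0.0195 0 0 0 0.0918; 0.0755 0.1015 -0.0195 0 0 0 0.0918"
}}

```text
time: 1.6
tool_pos: [474.6, -99.4, 369.9]
tcp_rot: [-3.14, 0.261, 1.604]
contact_force: [-0.8, -0.1, 0.4]
grip_width: 91.3
```

```bash
python3 - <<'E'
from h import *
c,o=snap('wrist','w1');print(o['tool_pos'],o['tcp_rot'])
s,_=snap('scene','s2')
cv2.imwrite('pics/ws.png',np.vstack([cv2.resize(c['color'],(400,300)),cv2.resize(s['color'][0:288,50:434],(400,300))])[:,:,::-1])
E
```

```text
[474.60056753 -99.44638646 369.91144559] [-3.13952669  0.26124687  1.60368445]
```

View pics/ws.png

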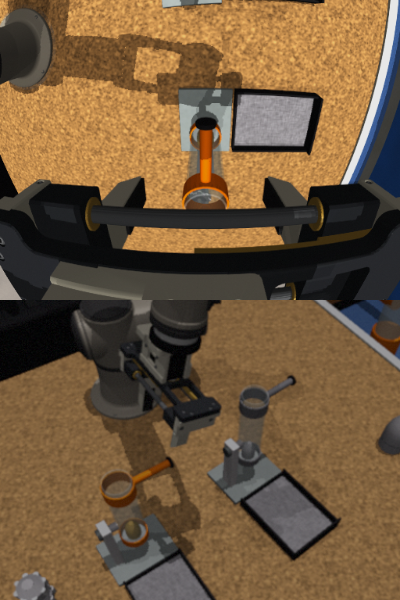

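The wrist picture shows the bar (205,150) centred between the fingers (125 and 285), with mouth collar (205,190) and cap (205,123). The scene picture shows the gripper clear of both pipes. I'll descend along the tool axis.

>>> {"name": "arm_command", "arguments": {
  "targets": "0.0005 -0.01 -0.038 0 0 0 0.0918; 0.001 -0.02 -0.075 0 0 0 0.0918; 0.0015 -0.028 -0.105 0 0 0 0.0918; 0.002 -0.0335 -0.1245 0 0 0 0.0918; 0.002 -0.0335 -0.1245 0 0 0 0.0918"
}}

```text
time: 2.2
tool_pos: [474.8, -135.2, 245.2]
tcp_rot: [-3.139, 0.261, 1.599]
contact_force: [-0.3, -0.3, 0.0]
grip_width: 91.6
```

>>> {"name": "arm_command", "arguments": {
  "targets": "0 0 0 0 0 0 0.04; 0 0 0 0 0 0 0.03; 0 0 0 0 0 0 0.024"
}}

```text
time: 2.5
tool_pos: [477.3, -134.0, 248.6]
tcp_rot: [3.137, 0.263, 1.6]
contact_force: [-0.5, 1.3, -0.4]
grip_width: 72.4
```

```bash
python3 - <<'E'
from h import *
c,o=snap('wrist','w2');print(o['tool_pos'],o['tcp_rot'],o['contact_force'],o['grip_width'])
s,_=snap('scene','s3')
cv2.imwrite('pics/ws2.png',np.vstack([cv2.resize(c['color'],(400,300)),cv2.resize(s['color'][100:244,100:292],(400,300))])[:,:,::-1])
E
```

```text
[ 477.3106155  -133.96178531  248.57087228] [3.13720577 0.26272834 1.59966888] [-0.50169372  1.270916   -0.43066155] 72.43573092835867
```

View pics/ws2.png

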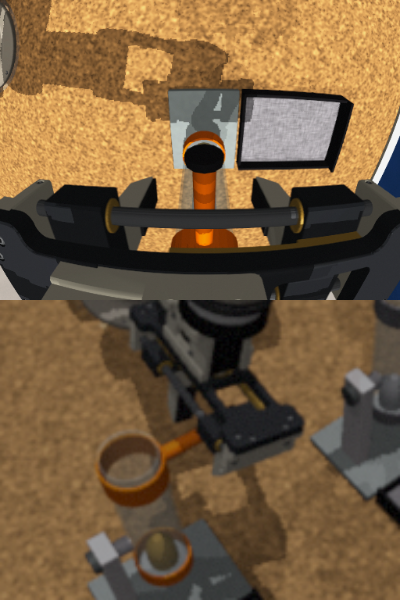

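The wrist picture shows the bar (205,190) between the fingers. The scene picture shows the jaws around the bar beyond the collar, clear of it. Now I close.

>>> {"name": "arm_command", "arguments": {
  "targets": "0 0 0 0 0 0 0; 0 0 0 0 0 0 0; 0 0 0 0 0 0 0; 0 0 0 0 0 0 0; 0 0 0 0 0 0 0"
}}

```text
time: 3.1
tool_pos: [476.8, -133.8, 247.0]
tcp_rot: [3.14, 0.262, 1.601]
contact_force: [-0.1, -0.6, 0.1]
grip_width: 24.7
```

>>> {"name": "arm_command", "arguments": {
  "targets": "0 0 0 0 0 0 0; 0 0 0 0 0 0 0; 0 0 0 0 0 0 0; 0 0 0 0 0 0 0; 0 0 0 0 0 0 0"
}}

```text
time: 3.6
tool_pos: [477.2, -133.8, 247.1]
tcp_rot: [3.139, 0.262, 1.6]
contact_force: [5.2, 0.2, -3.2]
grip_width: 14.0
```

```bash
python3 - <<'E'
from h import *
o=get_obs();print(o['tool_pos'],o['contact_force'],o['grip_width'],o['moment'],o['joint_positions'])
c,s=np.cos(np.radians(1.8)),np.sin(np.radians(1.8))
for k in range(0,5):
  for j in range(1,6):
    t0=np.radians(k*26.4);t=np.radians(k*26.4+j*5.28)
    d=115*(np.sin(t)-np.sin(t0));print(' '.join(f'{v:.4f}' for v in (d*c/1e3,d*s/1e3,.115*(np.cos(t)-np.cos(t0)))),end='; ')
  print()
E
```

```text
[ 477.23562288 -133.79310106  247.08587821] [ 5.20903274  0.15822699 -3.21954565] 14.004592312174667 [ 0.22410522 -0.76403944  0.21341255] [-0.26920003  0.24551056  1.63389192 -0.26850687  1.19348449 -0.20834276]
0.0106 0.0003 -0.0005; 0.0211 0.0007 -0.0019; 0.0314 0.0010 -0.0044; 0.0414 0.0013 -0.0077; 0.0511 0.0016 -0.0120; 
0.0093 0.0003 -0.0051; 0.0180 0.0006 -0.0111; 0.0262 0.0008 -0.0179; 0.0337 0.0011 -0.0253; 0.0404 0.0013 -0.0335; 
0.0060 0.0002 -0.0087; 0.0112 0.0004 -0.0180; 0.0155 0.0005 -0.0276; 0.0189 0.0006 -0.0377; 0.0214 0.0007 -0.0480; 
0.0015 0.0000 -0.0105; 0.0020 0.0001 -0.0211; 0.0016 0.0001 -0.0317; 0.0002 0.0000 -0.0422; -0.0022 -0.0001 -0.0525; 
-0.0033 -0.0001 -0.0101; -0.0075 -0.0002 -0.0198; -0.0126 -0.0004 -0.0291; -0.0186 -0.0006 -0.0378; -0.0253 -0.0008 -0.0460;
```

>>> {"name": "arm_command", "arguments": {
  "targets": "0.0106 0.0003 -0.0005 0 0 0 0; 0.0211 0.0007 -0.0019 0 0 0 0; 0.0314 0.001 -0.0044 0 0 0 0; 0.0414 0.0013 -0.0077 0 0 0 0; 0.0511 0.0016 -0.012 0 0 0 0"
}}

```text
time: 4.1
tool_pos: [526.8, -132.5, 234.9]
tcp_rot: [-3.139, 0.262, 1.601]
contact_force: [-4.9, -2.9, 1.0]
grip_width: 14.1
```

>>> {"name": "arm_command", "arguments": {
  "targets": "0.0093 0.0003 -0.0051 0 0 0 0; 0.018 0.0006 -0.0111 0 0 0 0; 0.0262 0.0008 -0.0179 0 0 0 0; 0.0337 0.0011 -0.0253 0 0 0 0; 0.0404 0.0013 -0.0335 0 0 0 0"
}}

```text
time: 4.6
tool_pos: [567.4, -131.4, 201.2]
tcp_rot: [-3.139, 0.263, 1.601]
contact_force: [-6.3, -1.7, 2.7]
grip_width: 14.5
```

>>> {"name": "arm_command", "arguments": {
  "targets": "0.006 0.0002 -0.0087 0 0 0 0; 0.0112 0.0004 -0.018 0 0 0 0; 0.0155 0.0005 -0.0276 0 0 0 0; 0.0189 0.0006 -0.0377 0 0 0 0; 0.0214 0.0007 -0.048 0 0 0 0"
}}

```text
time: 5.1
tool_pos: [589.2, -130.7, 153.2]
tcp_rot: [-3.141, 0.263, 1.6]
contact_force: [-5.4, -2.1, 4.2]
grip_width: 14.1
```

```bash
python3 - <<'E'
from h import *
o=get_obs();print(o['tool_pos'],o['contact_force'],o['grip_width'],o['moment'])
s,_=snap('scene','s4')
cv2.imwrite('pics/s4c.png',cv2.resize(s['color'][80:300,80:330],None,fx=2.2,fy=2.2)[:,:,::-1])
E
```

```text
[ 589.19656722 -130.70440534  153.20919099] [-5.40033068 -2.14154293  4.23109668] 14.14602362305708 [-0.39304976  0.95849078 -0.27509356]
```

View pics/s4c.png

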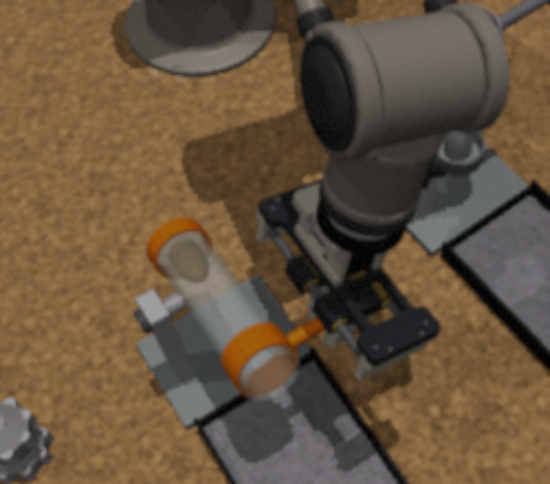

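The pipe is tipped about 79°, the nozzle is still at its foot (195,260 in the crop), and the gripper holds the bar (310,330) clear of the pipe. I'll continue along the arc.

>>> {"name": "arm_command", "arguments": {
  "targets": "0.0015 0 -0.0105 0 0 0 0; 0.002 0 -0.0211 0 0 0 0; 0.0016 0 -0.0317 0 0 0 0; 0.0002 0 -0.0422 0 0 0 0; -0.0022 0 -0.0525 0 0 0 0"
}}

```text
time: 5.65
tool_pos: [590.3, -130.7, 102.2]
tcp_rot: [3.133, 0.263, 1.6]
contact_force: [6.4, -2.4, 4.5]
grip_width: 13.9
```

>>> {"name": "arm_command", "arguments": {
  "targets": "-0.0033 0 -0.0101 0 0 0 0; -0.0075 -0.0002 -0.0198 0 0 0 0; -0.0126 -0.0004 -0.0291 0 0 0 0; -0.018 -0.0006 -0.037 0 0 0 0; -0.0235 -0.0008 -0.044 0 0 0 0"
}}

```text
time: 6.15
tool_pos: [574.2, -131.2, 58.8]
tcp_rot: [3.116, 0.263, 1.599]
contact_force: [32.8, -2.2, -15.2]
grip_width: 14.3
```

>>> {"name": "arm_command", "arguments": {
  "targets": "0 0 0 0 0 0 0; 0 0 0 0 0 0 0; 0 0 0 0 0 0 0; 0 0 0 0 0 0 0; 0 0 0 0 0 0 0"
}}

```text
time: 6.65
tool_pos: [573.2, -131.2, 57.4]
tcp_rot: [3.12, 0.263, 1.599]
contact_force: [29.8, -3.9, -21.0]
grip_width: 13.9
```

```bash
python3 - <<'E'
from h import *
o=get_obs();print(o['tool_pos'],o['contact_force'],o['grip_width'],o['moment'])
s,_=snap('scene','s5')
cv2.imwrite('pics/s5c.png',cv2.resize(s['color'][80:340,80:330],None,fx=2.2,fy=2.2)[:,:,::-1])
E
```

```text
[ 573.23076073 -131.15046575   57.418506  ] [ 29.83233212  -3.93957049 -20.96077832] 13.913715444093137 [ 0.34417581 -4.14737702  1.08713724]
```

View pics/s5c.png

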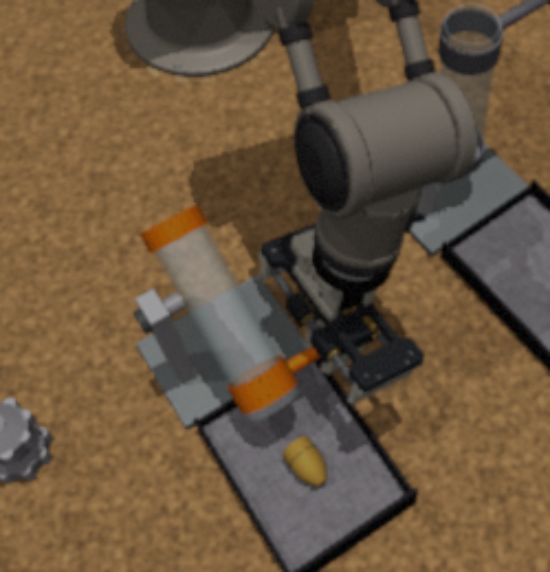

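The brass nozzle lies in the orange tray (305,460 in the crop), and the grey pipe stands upright at right. The 36 N at the bar is the end-stop load, so I ease it off before opening.

>>> {"name": "arm_command", "arguments": {
  "targets": "0.003 0 0.003 0 0 0 0; 0.006 0 0.007 0 0 0 0; 0.006 0 0.007 0 0 0 0; 0.006 0 0.007 0 0 0 0.03; 0.006 0 0.007 0 0 0 0.05"
}}

```text
time: 7.2
tool_pos: [572.0, -130.9, 64.1]
tcp_rot: [3.136, 0.262, 1.6]
contact_force: [-0.3, -0.3, 0.0]
grip_width: 25.7
```

>>> {"name": "arm_command", "arguments": {
  "targets": "0 0 0 0 0 0 0.07; 0 0 0 0 0 0 0.07; 0 0 0 0 0 0 0.07; 0 0 0 0 0 0 0.07; 0 0 0 0 0 0 0.07"
}}

```text
time: 7.7
tool_pos: [569.9, -131.0, 64.1]
tcp_rot: [3.14, 0.262, 1.6]
contact_force: [-0.8, 0.1, -0.7]
grip_width: 65.2
```

Released with no load on the wrist. I retract along the tool axis.

>>> {"name": "arm_command", "arguments": {
  "targets": "0 0.006 0.023 0 0 0 0.07; 0 0.0155 0.058 0 0 0 0.07; 0 0.025 0.094 0 0 0 0.07; 0 0.035 0.13 0 0 0 0.07; 0 0.045 0.167 0 0 0 0.07"
}}

```text
time: 8.2
tool_pos: [569.6, -85.5, 232.5]
tcp_rot: [3.14, 0.262, 1.6]
contact_force: [1.2, -1.2, -0.2]
grip_width: 69.9
```

>>> {"name": "arm_command", "arguments": {
  "targets": "0 0.006 0.04 0 0 0 0.07; 0 0.012 0.08 0 0 0 0.07; 0 0.015 0.1 0 0 0 0.07; 0 0.015 0.1 0 0 0 0.07; 0 0.015 0.1 0 0 0 0.07"
}}

```text
time: 8.7
tool_pos: [569.7, -70.9, 330.4]
tcp_rot: [3.141, 0.262, 1.601]
contact_force: [1.0, -0.1, 0.0]
grip_width: 69.9
```

```bash
python3 - <<'E'
from h import *
o=get_obs();print(o['time'],o['tool_pos'],o['contact_force'],o['dq'].round(3))
s,_=snap('scene','s6');t,_=snap('top','t6')
T=np.array([644.8,-203.9]);a=np.radians(1.8)
for c in(s,t):
    W=cloud(c);d=W-[*T,8];x=d[...,0]*np.cos(a)+d[...,1]*np.sin(a);y=-d[...,0]*np.sin(a)+d[...,1]*np.cos(a)
    h=cv2.cvtColor(c['color'],cv2.COLOR_RGB2HSV)
    m=(abs(x)<95)&(abs(y)<70)&(h[...,1]>110)&(h[...,2]>60)&(h[...,0]>16)&(h[...,0]<35)&(c['range_z']>0)&(W[...,2]<60)
    print(m.sum(),x[m].mean(),y[m].mean(),d[...,2][m].max(),x[m].min(),x[m].max(),y[m].min(),y[m].max())
cv2.imwrite('pics/f6.png',np.vstack([s['color'][40:340,60:460],t['color'][90:280,90:490]])[:,:,::-1])
E
```

```text
8.7 [569.6948549  -70.93999981 330.43526915] [ 0.96502555 -0.05074703  0.03158838] [-0.005  0.025  0.031  0.002 -0.002 -0.001]
282 7.536719368671501 3.0990117323142274 37.73013155601993 -17.16687040853486 33.015116245404485 -12.040690654308937 19.236512948566556
197 2.584135409026563 4.2220939845795495 38.523504829624606 -19.110543569585726 30.60648587866309 -11.580158453858962 17.50273355503477
```

View pics/f6.png

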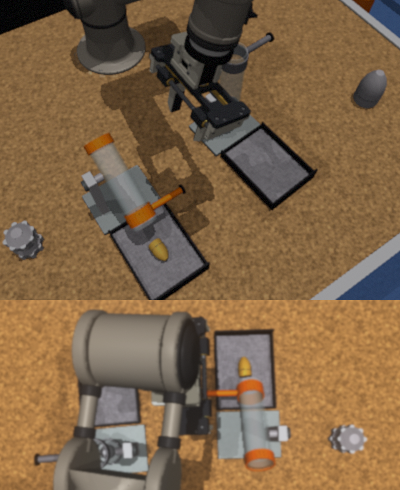

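The picture shows the nozzle in the orange tray (158,250 and 244,368), the pipe left tipped, the grey pipe upright, and the arm clear of everything. I hand the job in.

```bash
python3 -c "
from h import *
print(close_job())"
```

```text
the job is handed in; nothing more can be done
None
```

I tipped the orange-collared pipe over by its bar to its stop. The brass nozzle slid out into the orange tray, and I let go and backed the arm off. The job was handed in at about 9 s of the 46 s allowed; it gives no verdict.

**Nozzle:** Both cameras put it about 5 mm in x and 4 mm in y from the tray centre. Its highest point is 38 mm above the tray floor, so its middle is roughly 19 mm up, from its 34 mm width. I didn't measure its speed, but it lay still in the tray in both pictures taken after it slid out.

**Grey pipe:** It looks upright in the last pictures, though I only judged this by eye and the arm partly hides it. The arm stayed well clear of it throughout.

**Arm:** It stands clear with about 1 N on the wrist. The highest wrist force I read was about 37 N, in the fingers at the pipe's end stop, and I eased it off before opening them.

**Disagreement:** At the stop the bar was about 6 mm further from the hinge than my estimate (121 mm against 115 mm). My hinge estimate was therefore a few mm off, which added to that load.

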